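Steady a wet model on its spray hanger over the drying turntable

TASK

Draw the lock pin that keeps the freshly painted model tilted on its hanger and drop the pin into the small metal pot. Then, by the black handle of the trolley, bring the swinging model along the rail until it is centred over the black turntable, take all the swing out of it so that it hangs still there for three seconds, and let go of the handle. The paint is wet: never touch the model or its hanger bar with the gripper or the arm, do not let it swing wildly, and leave the bottles and the jar alone.

Things in the scene. Friction and masses are not known exactly. Their poses are not given: they have to be found in the camera images.
- gantry: fixed rail stand: 20 mm square aluminium rail, 520 mm long, along own y, its centre 175 mm above the table, on dark steel posts at own y -260 and +280 mm (200 mm high). Origin on the table below the rail's axis, z up; the trolley travels to own +y
- boss_top (a point): centre of the top of the steel boss, 40 x 40 mm, 22 mm thick, top 281 mm above the table, with an upright through hole of 11.5 mm for the lock pin; at own x 65, y -152 mm of the stand. A short arm joins it to a round parking post (16 mm thick, 281 mm high) 65 mm farther to own +x
- trolley (a joint): travel of the trolley along the rail, in m towards the stand's own +y: 0 = parked (start), 0.34 = end stop. At value s the trolley and the hanger's pivot are at own y = -0.140 + s. It slides with about 3 N of dry friction (plus 1 N s/m) and stays where it is left.
- trolley_grip (a point): the point at which to grip the trolley: in its upright black handle, 24 mm thick along the rail, 30 mm across it, 300 mm above the table (the handle runs from 200 to 320 mm). Its axes are those of the stand.
- hanger (a joint): swing of the hanger, rad: 0 = hangs straight, positive = model swung to the stand's own +y; about +0.4 on the pin at the start. Once free it has hardly any damping (over a minute to die down). Angular frequency w about 3.5 rad/s (period 1.8 s), 10 percent either way with the model's weight. Pivot accelerating at a along own +y: angular acceleration = -w*w*(angle + a/9.81)
- frame: the steel hanger, 0.5 kg, swinging freely in the upright plane along the rail. Origin on its pivot, 65 mm to own +x of the rail's axis, 175 mm above the table. A 320 mm bar 35 mm above the pivot with 40 mm round balance weights at its ends, and a thin stem with a 20 mm round knob 70 mm above the pivot, which leans on the lock pin. Not to be touched
- model: the freshly painted grey model of a tracked vehicle, 176 mm long along the rail, 86 mm wide, 0.4 kg, fixed to the hanger's stem. Origin in its middle, 90 mm below the pivot (85 mm above the table when hanging straight). Must not be touched.
- pin: loose lock pin, 50 g: steel shaft 10 mm thick, 53 mm long, under a square black head 22 x 22 mm, 40 mm high. Origin at the shaft's tip, z up the pin: the head runs from 53 to 93 mm. At the start it stands in the boss (head on the boss's top, tip 228 mm above the table), under slight side load. Drawn up it frees the hanger after about 15 mm, leaves the hole after 53 mm
- pot: fixed round aluminium pot for the pin, open on top, outer radius 40 mm at the rim, 60 mm high, walls 4 mm. Origin at the centre of its underside on the table.
- turntable_top (a point): centre of the top face of the low black turntable, a fixed disc of 120 mm diameter and 12 mm high, which stands under the plane in which the model hangs, somewhere along the rail. Its axes are those of the stand.
- bottle_a: small green paint bottle, 38 mm thick, 85 mm high, origin under its centre; leave alone
- bottle_b: small white paint bottle, 38 mm thick, 85 mm high, origin under its centre; leave alone
- jar: brown paint jar, 60 mm thick, 70 mm high, origin under its centre; leave alone

How it is judged:
On the way, in this order (a step that is already met when the one before it is completed fails the run):
1. the lock pin is in the pot (horizontal distance between pin and pot below 0.04 m and height (world z) of pin below 0.03 m), for 0.2 s.
2. the model hangs still, centred over the turntable, for 3 s (horizontal distance between model and turntable_top below 0.025 m and value of joint hanger between -0.1 and 0.1 rad), for 3 s.
At the end, for the whole second after the job is handed in: The pin is in the pot; the model hangs with its centre within 25 mm of the turntable's centre (seen from above) and within 0.1 rad of hanging straight, after having done so for 3 s and through the last second; the handle is released (all of step 1 and all of step 2); the robot touches nothing.
It fails at once if the wet model or its hanger is touched by the robot (contact force between frame and the fingers above 0.3 N or contact force between frame and the arm above 0.3 N).
It fails at once if the wet model touches something (contact force between model and anything else above 0.3 N).
It fails at once if the model swings wildly (over 0.65 rad) (value of joint hanger above 0.65 rad or value of joint hanger below -0.65 rad).
It fails at once if a bottle or the jar is disturbed (distance of any of bottle_a, bottle_b, jar from where it was at the start of the episode above 0.03 m).
It also fails if it takes over 64 s, if anything falls off the work surface, if the arm or the gripper's body presses on something with over 40 N, if the wrist force passes 120 N, or if a joint passes its speed limit or range.

ROBOT

A 6-joint arm with a two-finger parallel gripper is mounted at the origin on the work surface. World frame = base frame: x ahead of the robot, y to its left, z up, the work surface at z = 0. Lengths are in m, angles in rad, forces in N, time in s.
With the tool pointing down it reaches from about 0.325 to 0.775 m from the base axis. Payload 5.5 kg.
Tool frame: the origin (TCP) lies between the finger pads; the fingertips stand 19 mm ahead of it and the grasp point (between the pads) is the TCP (tip_extent is the distance from the TCP to the fingertips, in m); z points along the fingers, y is the line along which they close (so a half turn about z gives the same grasp; the last joint's range is limited). The gripper opens to 85 mm and grips with 20 to 120 N. Pads are 22 mm wide; open, the fingers measure 114 mm over their backs; the gripper's body (76 mm by 85 mm) begins 54 mm behind the grasp point. The pads swing forward as they close: fully open they stand 13 mm farther back than shut.
Start: joints at [-1.321, 0.091, 1.231, -0, 1.82, -0.057], TCP at [0.181, -0.572, 0.25] pointing down, gripper open.
Joint ranges: [-2.87, 2.87], [-0.86, 2.18], [0.17, 2.46], [-1.51, 4.65], [0.06, 2.69], [-2.65, 2.65]. Speed limits (rad/s): [2.57, 2.57, 3.01, 3.14, 3.14, 3.14].

INTERFACE

Orientations are given as a rotation vector (axis times angle).
In Python, from rig import reach, move_l, move_j, set_gripper, sleep, solve_ik, observe, grab_frame, MotionError, hand_in, tip_extent gives the robot as it stands. Calls block until the motion is done:
- reach(position, orientation): joint-space move of the TCP to a pose.
- move_l(position, attitude=None, max_speed=0.15, guard=None): straight line of the TCP; attitude=None keeps the orientation; max_speed is the mean speed in m/s. With guard (N) it stops when the force on the tool has changed by that much, and returns True; else False.
- move_j(angles): joint-space move.
- set_gripper(opening, f_grip=None): finger opening in m; f_grip is the grip in N (None keeps the last); returns when the fingers have stopped.
- sleep(seconds).
- solve_ik(position, orientation): joint angles nearest the present ones, or None.
- observe(): the state.
- grab_frame(name): name is "scene" or "top" or "wrist"; returns a dict with "pixels" (480x640x3 uint8, red, green, blue), "camera_matrix" (3x3 intrinsics, pixels), "rvec" (rotation vector, rad) and "tvec" (3), from world to camera coordinates, as OpenCV has them; the wrist camera has in their place "mount" (4x4, takes a point from camera to tool coordinates, whose origin is the TCP and whose axes are the flange's). Camera axes: x right, y down, z forward; pixel columns grow to the right and rows downward; lengths in m; the calibration is good to about 2 mm. The wrist camera is an equidistant fisheye: a pixel r from the principal point sees the ray r / f radians off the axis. A picture is of the moment at which its call begins: read the wrist's pose just before it. There is no depth.
A pose or a line that the arm cannot do raises MotionError and nothing moves.
- hand_in(): hands the job in; it is judged then, once.
The state is a dict: "time": time; "joint_pos": joint angles; "qvel": joint speeds; "tau": joint torques, N m; "eef_pos": TCP position; "orientation": TCP orientation; "wrist_force": force on the tool from outside, world axes, zero at the start; "wrist_torque": the same for the moment, N m; "opening": finger opening in m; "grasp_force": force on a finger pad.
Only numpy, scipy, OpenCV 4.12 (cv2) and the standard library are available. Lean on these libraries where they do the work, as an engineer would, in place of code of your own. Each camera call takes 0.05 s, during which the arm holds its last target. There are 200 camera calls.

## Working session

There is one attempt and no reset: what is moved stays moved. The work goes in short steps, each a Python script; the robot and the scene stay as the last script left them, time stands still between calls to the robot, and variables do not carry over. Pictures are saved under pics/ and viewed, at most 10 in all, crops included, and the job is handed in when it is done.

```bash
mkdir -p pics; ls; python3 - <<'E'
from rig import *
import cv2,numpy as np
for n in ("scene","top"):
    f=grab_frame(n); cv2.imwrite(f"pics/{n}0.png",f["pixels"][:,:,::-1])
    np.savez(f"{n}0.npz",**f)
    R=cv2.Rodrigues(np.array(f["rvec"]))[0]; print(n,-R.T@np.array(f["tvec"]).ravel(),np.array(f["camera_matrix"]).tolist()); print(R.round(3).tolist())
print(observe())
E
```

```text
pics
scene [ 1.2026359  -0.3512189   0.95362139] [[552.4053046003534, 0.0, 315.5086415423483], [0.0, 552.4053046003534, 244.66737547853785], [0.0, 0.0, 1.0]]
[[0.394, 0.919, 0.014], [0.713, -0.296, -0.635], [-0.58, 0.26, -0.772]]
top [ 0.52758666 -0.08926604  1.27055567] [[518.2000004484406, 0.0, 312.99087129859805], [0.0, 518.2000004484406, 229.57012039303524], [0.0, 0.0, 1.0]]
[[-0.0, -1.0, -0.003], [-0.997, 0.0, -0.073], [0.073, 0.003, -0.997]]
{'time': 0.1, 'joint_pos': array([-1.32071685e+00,  9.18097909e-02,  1.23179563e+00,  3.56245431e-06,
        1.81981411e+00, -5.66940927e-02]), 'qvel': array([ 0.00254325, -0.00174551, -0.00256591,  0.00090111, -0.00012425,
       -0.0019445 ]), 'tau': array([ 3.17152662e-03, -4.60219967e+01, -4.19217360e+01, -5.49480819e-05,
        1.06079070e-02, -8.79501954e-06]), 'eef_pos': array([ 0.18113646, -0.57176397,  0.24923118]), 'orientation': array([-3.10291059e+00, -4.79714934e-01,  2.71485510e-04]), 'wrist_force': array([-0.39618804, -1.07063077,  0.40950137]), 'wrist_torque': array([ 0.00180735, -0.00261294,  0.03128932]), 'grasp_force': 0.0, 'opening': 0.08550694729518206}
```

View pics/scene0.png

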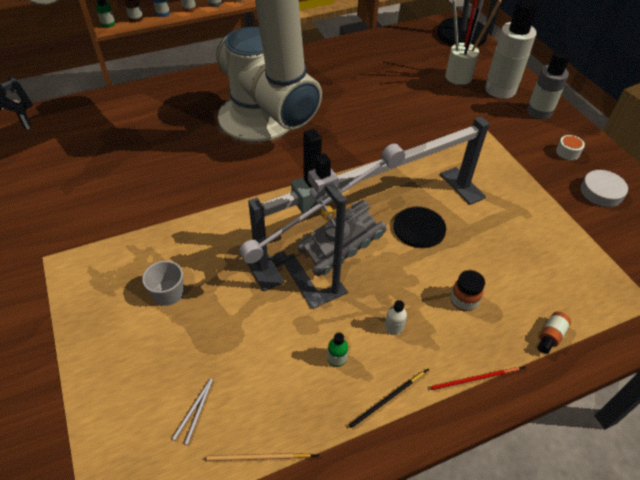

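View pics/top0.png

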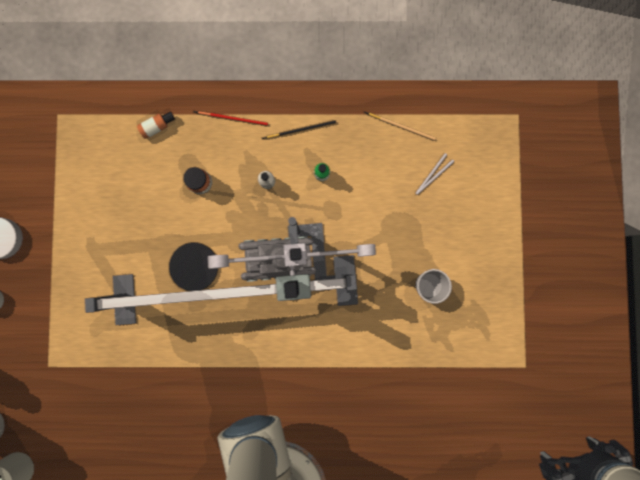

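The scene view shows the stand, with the pin head at about (322,167) and the handle at about (313,150). In the top view the handle top is at (291,289), the pin head (295,254), the turntable (194,267), the pot (434,287), and the post top (95,304). I'll enlarge the top view for precise measurement.

```bash
cat > h.py <<'E'
import numpy as np,cv2
def load(n):
    return dict(np.load(n))
def ray(f,uv,z):
    R=cv2.Rodrigues(np.array(f["rvec"],float))[0]; c=-R.T@np.array(f["tvec"]).ravel()
    d=R.T@np.linalg.inv(f["camera_matrix"])@np.array([uv[0],uv[1],1.]); return c+d*(z-c[2])/d[2]
def proj(f,P):
    return cv2.projectPoints(np.float64(P).reshape(-1,3),np.array(f["rvec"],float),np.array(f["tvec"],float),f["camera_matrix"],None)[0].reshape(-1,2)
E
python3 - <<'E'
from h import *
f=load("top0.npz"); im=f["pixels"]
v=im.max(2)
for t in (30,45):
    n,l,s,c=cv2.connectedComponentsWithStats((v<t).astype(np.uint8))
    print(t,[(s[i].tolist(),c[i].round(1).tolist()) for i in range(1,n) if s[i][4]>60 and 60<c[i][0]<520 and 110<c[i][1]<370])
a=cv2.resize(im[225:325,80:240],None,fx=5,fy=5,interpolation=cv2.INTER_CUBIC)
b=cv2.resize(im[225:325,240:400],None,fx=5,fy=5,interpolation=cv2.INTER_CUBIC)
cv2.imwrite("pics/b.png",b[:,:,::-1]);cv2.imwrite("pics/a.png",a[:,:,::-1])
E
```

```text
30 []
45 [([171, 244, 38, 46, 1242], [189.4, 268.2]), ([286, 281, 13, 15, 65], [294.3, 286.7])]
```

View pics/b.png

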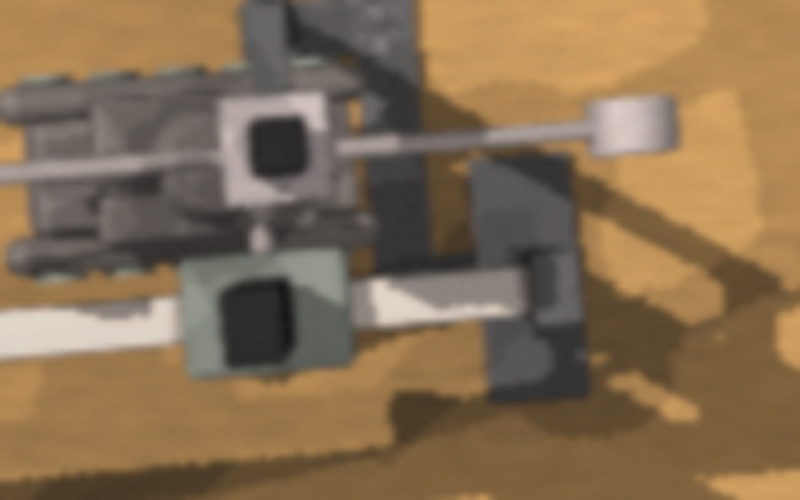

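View pics/a.png

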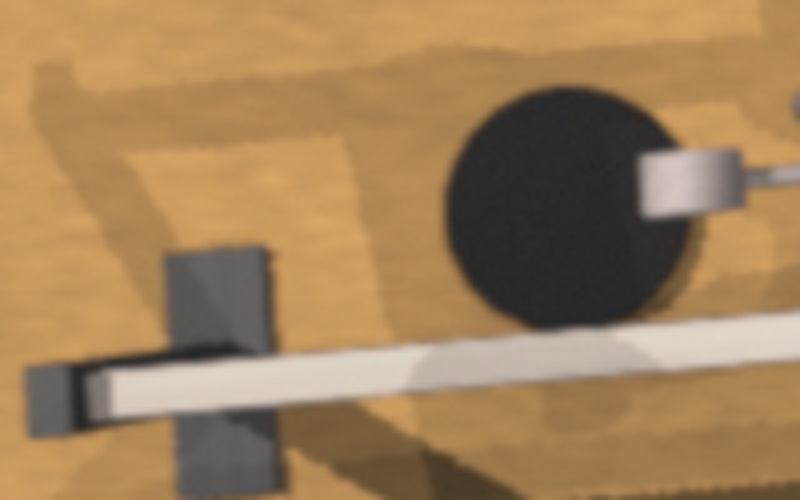

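The crops show, in full-image pixels, the handle top face at about (290.9,290.2), the pin head top (295.7,254.5), the boss (295,255), and the left post top (89.8,305.2). The rail centre runs (102,304)→(344,283.4).

```bash
python3 - <<'E'
from h import *
f=load("top0.npz"); im=f["pixels"]; v=im.max(2)
p=lambda u,w,z:ray(f,(u,w),z)
H=p(290.9,290.2,.32);B=p(295,255,.281);K=p(295.7,254.5,.321);P=p(89.8,305.2,.2);r1=p(102,304,.185);r2=p(344,283.4,.185)
print("handle",H,"boss",B,"pinhead",K,"post",P,"rail",r1,r2)
d=(r1-r2)[:2]; print("yaw rail",np.arctan2(-d[0],d[1])); 
d=(P-H)[:2]; print("yaw post-handle",np.arctan2(-d[0],d[1]),np.linalg.norm(d))
# model points from all
own=np.array([[0,-.14],[65e-3,-.152],[65e-3,-.152],[0,.28]]);W=np.array([H,B,K,P])[:,:2]
a=own-own.mean(0);b=W-W.mean(0); y=np.arctan2((a[:,0]*b[:,1]-a[:,1]*b[:,0]).sum(),(a*b).sum()); R=np.array([[np.cos(y),-np.sin(y)],[np.sin(y),np.cos(y)]])
o=W.mean(0)-R@own.mean(0); print("yaw",y,"origin",o,"res",W-(own@R.T+o)); np.savez("stand.npz",R=R,o=o,y=y)
# turntable
m=(v<60).astype(np.uint8); m[:, :165]=0;m[:,222:]=0;m[:240]=0;m[295:]=0
c=max(cv2.findContours(m,0,cv2.CHAIN_APPROX_NONE)[0],key=cv2.contourArea).reshape(-1,2)
W=np.array([ray(f,q,.012)[:2] for q in c.astype(float)])
from scipy.optimize import least_squares
s=least_squares(lambda t:np.hypot(*(W-t[:2]).T)-.06,W.mean(0),loss="soft_l1",f_scale=.001); print("table",s.x,"own",R.T@(s.x-o),np.percentile(abs(s.fun),[50,80]))
# pot rim
g=load("top0.npz"); sub=cv2.cvtColor(im,cv2.COLOR_RGB2HSV); m=((sub[:,:,1]<60)&(v>60)).astype(np.uint8); m[:260]=0;m[315:]=0;m[:,:410]=0;m[:,460:]=0
c=max(cv2.findContours(m,0,2)[0],key=cv2.contourArea); (x,yy),r=cv2.minEnclosingCircle(c); print("pot",x,yy,r,ray(f,(x,yy),.06), "expected r",.04*518/1.21, cv2.boundingRect(c))
E
```

```text
handle [ 0.48652088 -0.04617273  0.32      ] boss [ 0.55160774 -0.05202486  0.281     ] pinhead [ 0.55155128 -0.05480985  0.321     ] post [0.45071087 0.37190492 0.2       ] rail [0.4521148 0.3530236 0.185    ] [ 0.49478509 -0.150697    0.185     ]
yaw rail 0.0845084740856754
yaw post-handle 0.08544541353565184 0.41960848846630244
yaw 0.08393322016998297 origin [0.47427488 0.09285541] res [[ 5.09140043e-04  4.79011999e-04]
 [-1.81192601e-04  1.13538575e-03]
 [-2.37654779e-04 -1.64960284e-03]
 [-9.02926637e-05  3.52050905e-05]]
table [0.52935789 0.20814605] own [0.06455445 0.11026691] [0.00548712 0.00738813]
pot 433.0 286.0 18.027854919433594 [ 0.48500411 -0.36438621  0.06      ] expected r 17.12396694214876 (416, 269, 36, 35)
```

```bash
cat >> h.py <<'E'
from scipy.spatial.transform import Rotation
S=np.load("stand.npz"); yaw=float(S["y"]); Rs=S["R"]; o=S["o"]
def W(x,y,z): return np.append(Rs@[x,y]+o,z)
_c,_s=np.cos(yaw),np.sin(yaw)
ORI=Rotation.from_matrix([[_c,_s,0],[_s,-_c,0],[0,0,-1]]).as_rotvec()
E
python3 - <<'E'
from rig import *; from h import *
f=load("top0.npz")
t=ray(f,(193.4,266.6),.012)[:2]; print("table",t,"own",Rs.T@(t-o))
K=np.append((W(.065,-.152,0)[:2]),0.43)
for p in (K,[K[0],K[1],.305],[.485,-.365,.43],[.485,-.365,.09],W(0,-.14,.3),W(0,.16,.3),W(0,.11,.42)): print(p,solve_ik(np.array(p),ORI))
reach(K,ORI); K[2]=.305; move_l(K,max_speed=.12); print(observe()["eef_pos"],observe()["time"])
f=grab_frame("scene"); a=f["pixels"][90:290,200:440]; cv2.imwrite("pics/g1.png",cv2.resize(a,None,fx=3,fy=3)[:,:,::-1])
E
```

```text
table [0.530077   0.20435298] own [0.06495304 0.10642691]
[ 0.55178894 -0.05316025  0.43      ] [-1.57417508e-01  8.67792429e-02  9.07313157e-01 -4.44089210e-16
  2.14750025e+00  1.32944560e+00]
[np.float64(0.5517889358751096), np.float64(-0.05316024625046267), 0.305] [-1.57417508e-01 -1.39392102e-02  1.24109012e+00 -4.44089210e-16
  1.91444175e+00  1.32944560e+00]
[0.485, -0.365, 0.43] [-7.01190989e-01  2.41702375e-01  7.34221221e-01 -4.44089210e-16
  2.16566906e+00  7.85672118e-01]
[0.485, -0.365, 0.09] [-7.01190989e-01  1.37064670e-01  1.46552660e+00 -4.44089210e-16
  1.53900138e+00  7.85672118e-01]
[ 0.48601174 -0.04665175  0.3       ] [-1.65389222e-01 -1.92041275e-01  1.41594426e+00 -4.44089210e-16
  1.91768967e+00  1.32147388e+00]
[0.46086133 0.25229216 0.3       ] [ 4.36114752e-01 -9.34713174e-02  1.32672420e+00 -4.44089210e-16
  1.90833977e+00  1.92297786e+00]
[0.46505306 0.20246817 0.42      ] [ 3.43534727e-01 -5.22705022e-02  1.06717950e+00 -4.44089210e-16
  2.12668366e+00  1.83039783e+00]
[ 0.55198373 -0.0532475   0.30610267] 3.65
```

View pics/g1.png

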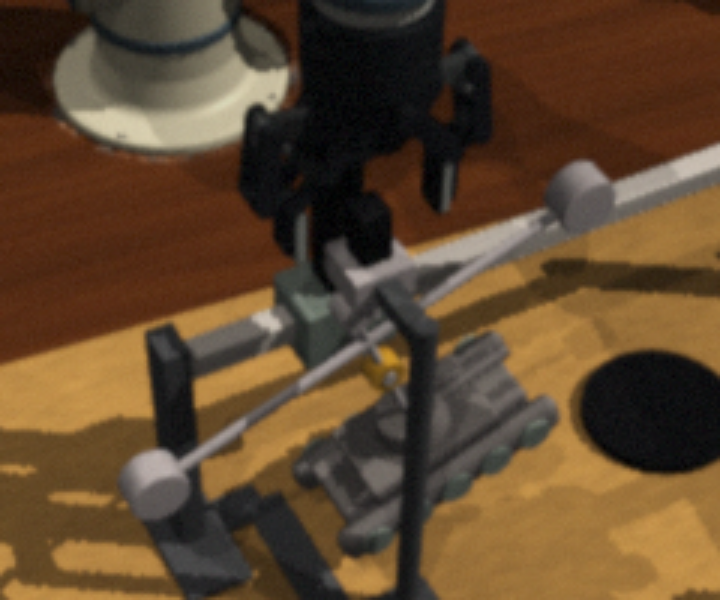

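The fingers straddle the head, at about (370,220) in the crop, and the model is still tilted. Next I'll grip and draw the pin.

```bash
python3 - <<'E'
from rig import *; from h import *
set_gripper(.015,60); s=observe(); print("open",s["opening"],s["grasp_force"])
p=s["eef_pos"].copy(); p[2]=.43
move_l(p,max_speed=.12); s=observe(); print(s["opening"],s["grasp_force"],s["wrist_force"],s["eef_pos"],s["time"])
if s["opening"]>.017:
    reach([.485,-.3645,.25],ORI); print(observe()["time"],observe()["opening"])
    f=grab_frame("scene"); cv2.imwrite("pics/g2.png",f["pixels"][60:360,60:460,::-1].repeat(2,0).repeat(2,1))
f=load("scene0.npz"); m=(f["pixels"].max(2)<45).astype(np.uint8); m[:190]=0;m[260:]=0;m[:,:385]=0;m[:,455:]=0
c=max(cv2.findContours(m,0,1)[0],key=cv2.contourArea);e=cv2.fitEllipse(c);t=ray(f,e[0],.012)[:2];print("table scene",e,t,"own",Rs.T@(t-o))
E
```

```text
open 0.021312883431711904 58.75819981098175
0.021024368803369206 59.26506578922272 [ 0.37437357 -0.74237042 -0.65867152] [ 0.55183196 -0.05258594  0.42902869] 5.5
6.875 0.020937531057759456
table scene ((419.0190734863281, 227.03387451171875), (38.696529388427734, 51.755584716796875), 100.28638458251953) [0.53803231 0.20382729] own [0.07283628 0.10523613]
```

View pics/g2.png

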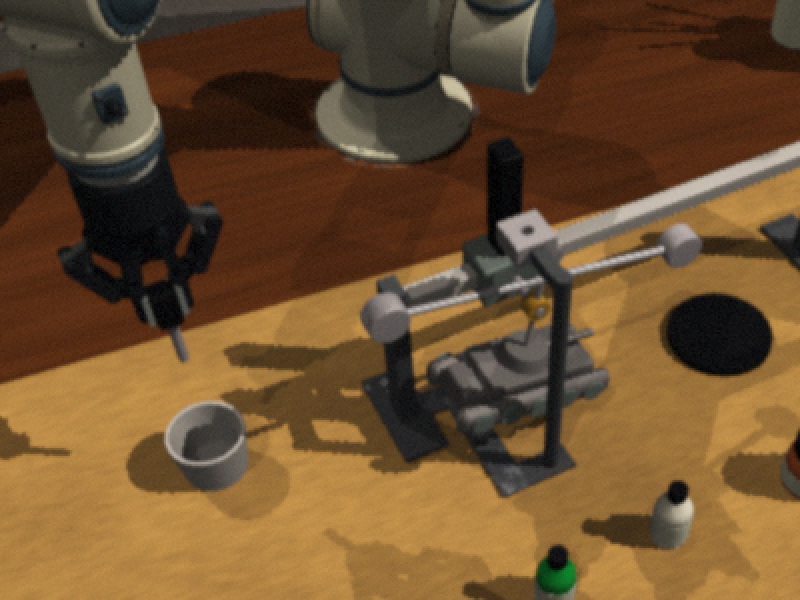

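The pin is held at about (180,340) above the pot at (207,445), and the model swings free.

```bash
python3 - <<'E'
from rig import *; from h import *
move_l([.485,-.3645,.09],max_speed=.15,guard=15); print(observe()["eef_pos"])
set_gripper(.06); f=grab_frame("top"); f0=load("top0.npz")
def hc(f):
    m=(f["pixels"].max(2)<55).astype(np.uint8); m[:278]=0;m[302:]=0;m[:,:270]=0;m[:,318:]=0
    M=cv2.moments(m,True); return M["m10"]/M["m00"],M["m01"]/M["m00"],M["m00"]
print("handle px",hc(f0),hc(f))
move_l([.485,-.3645,.25],max_speed=.25); f=grab_frame("scene")
cv2.imwrite("pics/g3.png",f["pixels"][60:360,60:460,::-1].repeat(2,0).repeat(2,1)); np.savez("scene3.npz",**f)
set_gripper(.085);print(observe()["time"])
E
```

```text
[ 0.48556949 -0.36492953  0.09148756]
handle px (291.74285714285713, 288.9190476190476, 210.0) (291.58447488584477, 289.13698630136986, 219.0)
9.8667
```

View pics/g3.png

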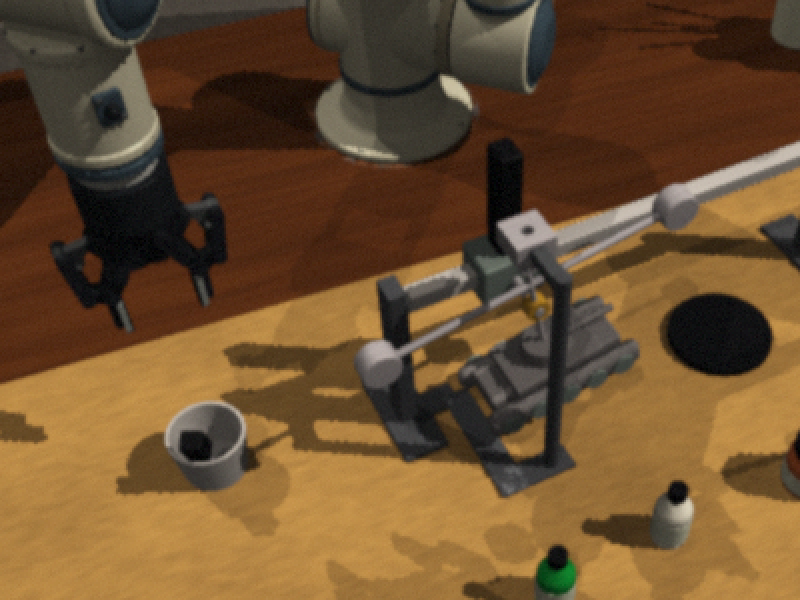

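The pin lies in the pot, with its head at (195,445), and the trolley has not moved. Now I'll grip the handle and film the swing.

```bash
cat > film.py <<'E'
from rig import *; from h import *
def film(n,name,gap=0.05):
    T=[];I=[];P=[]
    for _ in range(n):
        s=observe(); T.append(s["time"]);P.append(s["eef_pos"]); f=grab_frame("scene"); I.append(f["pixels"]); sleep(gap)
    f.pop("pixels"); np.savez_compressed(name,T=T,I=np.array(I),P=P,**f)
E
python3 - <<'E'
from film import *
reach(W(0,-.14,.42),ORI); move_l(W(0,-.14,.30),max_speed=.12); s=observe();print(s["eef_pos"],s["wrist_force"],s["time"])
set_gripper(.015,80); s=observe();print(s["opening"],s["eef_pos"],s["wrist_force"],s["time"])
film(26,"f1.npz"); print(observe()["time"])
d=load("f1.npz"); a=np.hstack([np.vstack([d["I"][k][110:290,200:440] for k in (i,i+3,i+6)]) for i in (0,9,17)])
cv2.imwrite("pics/f1.png",a[:,:,::-1])
E
```

```text
[ 0.48620704 -0.04678868  0.30096133] [-0.70204921 -0.33977721  0.77052998] 12.3667
0.02318300385154537 [ 0.48591188 -0.04428234  0.30069698] [-1.2185903  11.50494115  2.07521916] 12.9583
15.5583
```

View pics/f1.png

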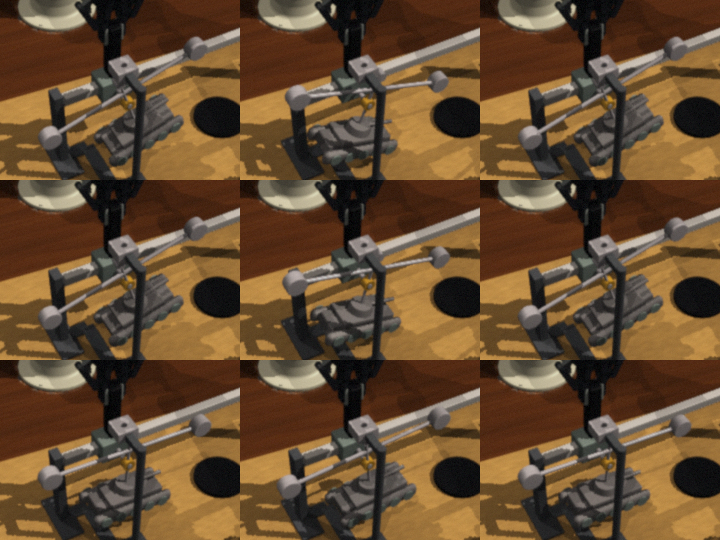

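The film shows the near weight moving along about (45..60,85..138) in the crop, which is enough to get the angle from.

```bash
cat > ang.py <<'E'
from h import *
from scipy.optimize import least_squares
def blob(im,c):
    """bright grey round blob near pixel c"""
    hsv=cv2.cvtColor(im,cv2.COLOR_RGB2HSV); m=((hsv[:,:,1]<50)&(hsv[:,:,2]>85)).astype(np.uint8)
    m=cv2.morphologyEx(m,cv2.MORPH_OPEN,cv2.getStructuringElement(2,(9,9)))
    n,l,s,q=cv2.connectedComponentsWithStats(m)
    k=[i for i in range(1,n) if 120<s[i][4]<480 and max(s[i][2:4])<30]
    return q[k],s[k]
def plane(f,uv,x=.065):
    """ray onto the hanger's plane, own y,z"""
    R=cv2.Rodrigues(f["rvec"])[0]; c=-R.T@f["tvec"].ravel(); d=R.T@np.linalg.inv(f["camera_matrix"])@[uv[0],uv[1],1.]
    c2=Rs.T@(c[:2]-o); d2=Rs.T@d[:2]; k=(x-c2[0])/d2[0]; return c2[1]+k*d2[1], c[2]+k*d[2]
def angles(d):
    r=[]
    for t,im,P in zip(d["T"],d["I"],d["P"]):
        yp=(Rs.T@(P[:2]-o))[1]
        for uv in blob(im,None)[0]:
            y,z=plane(d,uv); y-=yp; z-=.175
            if abs(np.hypot(y,z)-np.hypot(.16,.035))>.02: continue
            sg=1 if y>0 else -1
            th=np.arctan2(z,y)-np.arctan2(.035,.16*sg); r.append((t,(th+np.pi)%(2*np.pi)-np.pi,sg,y,z,yp))
    return np.array(r)
def fit(r,w0=None):
    t0=r[0,0]; 
    def fn(p): return p[0]*np.cos(p[3]*(r[:,0]-t0))+p[1]*np.sin(p[3]*(r[:,0]-t0))+np.where(r[:,2]>0,p[2],p[4])-r[:,1]
    best=None
    for w in ([w0] if w0 else [3.2,3.5,3.8]):
        if w0: s=least_squares(lambda p:fn([p[0],p[1],p[2],w0,p[3]]),[.1,.1,0,0],loss="soft_l1",f_scale=.03); s.x=np.array([s.x[0],s.x[1],s.x[2],w0,s.x[3]])
        else: s=least_squares(fn,[.2,.2,0,w,0],loss="soft_l1",f_scale=.03)
        if best is None or s.cost<best.cost: best=s
    a,b,off,w,off2=best.x; return dict(amp=np.hypot(a,b),tpk=t0+np.arctan2(b,a)/w,w=w,off=(off,off2),rms=np.sqrt(np.mean(fn(best.x)**2)))
E
python3 - <<'E'
from ang import *
d=load("f1.npz"); r=angles(d); print(len(r),len(d["T"])); print(r[:,:5].round(3)[::2]); print(fit(r))
E
```

```text
30 26
[[ 1.2958e+01  3.1400e-01 -1.0000e+00 -1.5900e-01 -1.6000e-02]
 [ 1.3158e+01  3.5900e-01 -1.0000e+00 -1.5800e-01 -2.3000e-02]
 [ 1.3358e+01  2.2300e-01 -1.0000e+00 -1.5800e-01 -1.0000e-03]
 [ 1.3558e+01 -3.2000e-02 -1.0000e+00 -1.5300e-01  3.9000e-02]
 [ 1.3658e+01 -1.5400e-01 -1.0000e+00 -1.4800e-01  5.7000e-02]
 [ 1.3858e+01 -3.3100e-01  1.0000e+00  1.7300e-01 -2.0000e-02]
 [ 1.3958e+01 -3.4100e-01 -1.0000e+00 -1.3400e-01  8.3000e-02]
 [ 1.4158e+01 -2.6000e-01  1.0000e+00  1.7400e-01 -8.0000e-03]
 [ 1.4258e+01 -1.4100e-01 -1.0000e+00 -1.4800e-01  5.5000e-02]
 [ 1.4458e+01  1.2200e-01 -1.0000e+00 -1.5800e-01  1.5000e-02]
 [ 1.4658e+01  3.1100e-01 -1.0000e+00 -1.5900e-01 -1.5000e-02]
 [ 1.4858e+01  3.4800e-01 -1.0000e+00 -1.5800e-01 -2.1000e-02]
 [ 1.5058e+01  2.1400e-01 -1.0000e+00 -1.5900e-01  0.0000e+00]
 [ 1.5258e+01 -3.1000e-02 -1.0000e+00 -1.5300e-01  3.9000e-02]
 [ 1.5358e+01 -1.5700e-01 -1.0000e+00 -1.4800e-01  5.8000e-02]]
{'amp': np.float64(0.3489863923342945), 'tpk': np.float64(13.105822724653219), 'w': np.float64(3.7086431956047194), 'off': (np.float64(-0.00933940235048204), np.float64(0.011362771063647765)), 'rms': np.float64(0.0058473868262127575)}
```

```bash
python3 - <<'E'
from film import *; from ang import *
w=3.7086;tpk=13.1058;Tm=.6; goal=W(0,.1064,.30)
s=observe(); D=np.linalg.norm(goal-s["eef_pos"]); t=s["time"]
pk=tpk+2*np.pi/w*np.ceil((t+Tm/2+.05-tpk)*w/2/np.pi); sleep(pk-Tm/2-t); a=observe()["time"]
move_l(goal,max_speed=D/Tm); s=observe(); print("D",D,"start",a,"want",pk-Tm/2,"end",s["time"],s["eef_pos"],goal,s["wrist_force"],s["opening"])
film(22,"f2.npz",.04); d=load("f2.npz"); r=angles(d); print(r[:,:5].round(3)[::2]); print(fit(r,w))
print(observe()["eef_pos"],observe()["time"]); cv2.imwrite("pics/f2.png",np.vstack([d["I"][0],d["I"][6]])[:,:,::-1][::1])
E
```

```text
D 0.2440483356508457 start 16.1917 want 16.194240547473218 end 16.95 [0.46477076 0.20013616 0.30068527] [0.46535487 0.19888085 0.3       ] [-2.80794887  1.1702316   4.07603064] 0.023011972197767062
[[ 1.6950e+01 -2.4000e-02  1.0000e+00  1.7500e-01  3.4000e-02]
 [ 1.7317e+01 -1.8000e-02  1.0000e+00  1.7400e-01  3.5000e-02]
 [ 1.7592e+01 -1.8000e-02  1.0000e+00  1.7400e-01  3.5000e-02]
 [ 1.7775e+01 -1.6000e-02  1.0000e+00  1.7400e-01  3.5000e-02]
 [ 1.7958e+01 -1.0000e-02  1.0000e+00  1.7300e-01  3.6000e-02]
 [ 1.8233e+01  6.0000e-03  1.0000e+00  1.7200e-01  3.9000e-02]
 [ 1.8783e+01  3.0000e-03  1.0000e+00  1.7200e-01  3.8000e-02]]
{'amp': np.float64(0.005454756261105142), 'tpk': np.float64(16.876213047399165), 'w': np.float64(3.7086), 'off': (np.float64(-0.008990405104496288), np.float64(0.0)), 'rms': np.float64(0.010520852722720225)}
[0.4649808  0.19809109 0.30065741] 18.9667
```

```bash
python3 - <<'E'
from film import *
d=load("f2.npz"); f=grab_frame("top")
I=d["I"]; c=lambda im:im[90:290,300:560]
a=np.vstack([c(I[1]),c(I[11])]); b=cv2.resize(f["pixels"][200:330,80:340],None,fx=2,fy=2); b=np.pad(b,((0,400-260),(0,0),(0,0)))
cv2.imwrite("pics/v.png",np.hstack([a,b])[:,:,::-1]); print(a.shape,b.shape,observe()["time"])
E
```

```text
(400, 260, 3) (400, 520, 3) 19.0167
```

View pics/v.png

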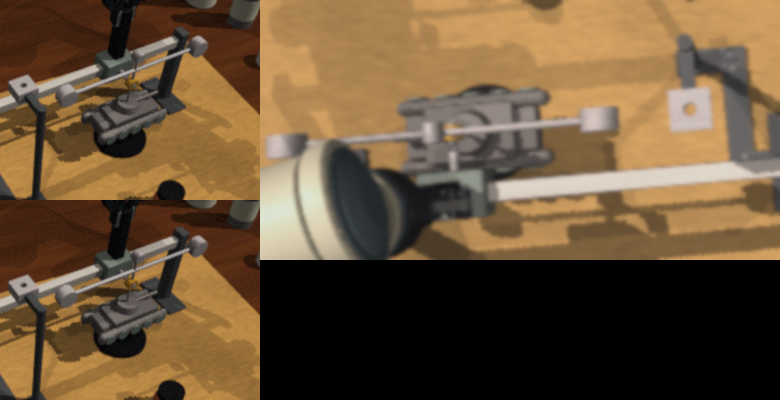

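The model hangs straight and still over the turntable, and the two times look the same. From above it may be a few mm short of centre, so I'll nudge it +5 mm, hold, and release.

```bash
python3 - <<'E'
from film import *; from ang import *
move_l(W(0,.112,.30),max_speed=.005); sleep(3.6); print(observe()["eef_pos"],observe()["wrist_force"],observe()["time"])
set_gripper(.085); s=observe(); p=s["eef_pos"].copy(); p[2]=.45; move_l(p,max_speed=.1); print(observe()["time"])
p-=np.array([.06,0,0]); p[2]=.47
try: move_l(p,max_speed=.1)
except MotionError as e: print(e)
film(20,"f3.npz",.05); d=load("f3.npz"); d["P"][:]=s["eef_pos"]; r=angles(d); print(r[:,1:5].round(3)[::3]); print(fit(r,3.7086))
I=d["I"]; f=grab_frame("top"); a=np.vstack([I[k][90:290,300:560] for k in (2,11)]); b=cv2.resize(f["pixels"][200:330,80:340],None,fx=2,fy=2); b=np.pad(b,((0,140),(0,0),(0,0)))
cv2.imwrite("pics/v2.png",np.hstack([a,b])[:,:,::-1]); print(observe()["time"],observe()["wrist_force"])
E
```

```text
[0.46460627 0.20246571 0.30067866] [-5.79049439 -3.36142916  5.27723715] 23.8833
26.1583Traceback (most recent call last):
  File "<stdin>", line 7, in <module>
IndexError: too many indices for array: array is 1-dimensional, but 2 were indexed
```

```bash
python3 - <<'E'
from film import *; from ang import *
d=load("f3.npz"); print(d["P"][-1],[ [blob(d["I"][k],0)[0].round(1).tolist(), [np.round(plane(d,q),3).tolist() for q in blob(d["I"][k],0)[0]]] for k in (0,10)])
I=d["I"]; f=grab_frame("top"); a=np.vstack([I[k][90:290,300:560] for k in (2,11)]); b=cv2.resize(f["pixels"][200:330,80:340],None,fx=2,fy=2); b=np.pad(b,((0,140),(0,0),(0,0)))
cv2.imwrite("pics/v2.png",np.hstack([a,b])[:,:,::-1]); print(observe()["time"],observe()["wrist_force"])
E
```

```text
[0.40492557 0.20448275 0.46999982] [[[[442.3, 194.1], [157.1, 268.5], [397.0, 316.4], [559.0, 323.4]], [[0.159, 0.086], [-0.467, 0.196], [0.111, -0.383], [1.1, -1.171]]], [[[442.4, 194.0], [157.1, 268.6], [397.8, 317.2], [559.0, 323.4]], [[0.159, 0.087], [-0.467, 0.195], [0.115, -0.39], [1.1, -1.171]]]]
28.9917 [-0.8197963   0.03996661  0.49284427]
```

View pics/v2.png

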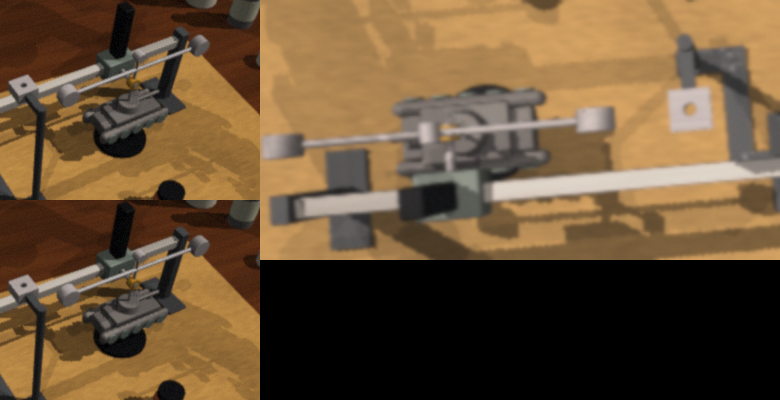

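The handle is released and the arm is clear. The model hangs level and centred over the turntable, with less than about 1 px of motion between half-period frames.

```bash
python3 -c "
from rig import *
sleep(1.5); print(hand_in())"
```

```text
the job is handed in; nothing more can be done
None
```

I handed the job in at about 30 s of the 64 s limit; no verdict came back. The pin is in the pot, the model hangs still within about 10 mm of the turntable's centre by the camera, and the handle is released with the arm clear.

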